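Charge the grinding mill with balls, close it and start it

TASK

Using the orange-handled scoop, never your fingers, move every white grinding ball from the blue trough into the steel jar on the mill. Then put the lid on the jar so it sits flat all round, and start the mill with the red knob: press it fully down and, keeping it down, turn it clockwise until it stops at the green mark, then let it spring up. Finish with the scoop standing flat on its green mat, and leave the other things on the bench where they stand.

Things in the scene. Friction and masses are not known exactly. Their poses are not given: they have to be found in the camera images.
- ball0: One white ceramic grinding ball, 20 mm across, 24 g, with some rolling resistance (it starts to roll on slopes above about 12 to 15 degrees). Origin at its centre. Six to nine of the nine balls are present; an absent one reads None.
- ball1: One white ceramic grinding ball, 20 mm across, 24 g, with some rolling resistance (it starts to roll on slopes above about 12 to 15 degrees). Origin at its centre. Six to nine of the nine balls are present; an absent one reads None.
- ball2: One white ceramic grinding ball, 20 mm across, 24 g, with some rolling resistance (it starts to roll on slopes above about 12 to 15 degrees). Origin at its centre. Six to nine of the nine balls are present; an absent one reads None.
- ball3: One white ceramic grinding ball, 20 mm across, 24 g, with some rolling resistance (it starts to roll on slopes above about 12 to 15 degrees). Origin at its centre. Six to nine of the nine balls are present; an absent one reads None.
- ball4: One white ceramic grinding ball, 20 mm across, 24 g, with some rolling resistance (it starts to roll on slopes above about 12 to 15 degrees). Origin at its centre. Six to nine of the nine balls are present; an absent one reads None.
- ball5: One white ceramic grinding ball, 20 mm across, 24 g, with some rolling resistance (it starts to roll on slopes above about 12 to 15 degrees). Origin at its centre. Six to nine of the nine balls are present; an absent one reads None.
- ball6: One white ceramic grinding ball, 20 mm across, 24 g, with some rolling resistance (it starts to roll on slopes above about 12 to 15 degrees). Origin at its centre. Six to nine of the nine balls are present; an absent one reads None.
- ball7: One white ceramic grinding ball, 20 mm across, 24 g, with some rolling resistance (it starts to roll on slopes above about 12 to 15 degrees). Origin at its centre. Six to nine of the nine balls are present; an absent one reads None.
- ball8: One white ceramic grinding ball, 20 mm across, 24 g, with some rolling resistance (it starts to roll on slopes above about 12 to 15 degrees). Origin at its centre. Six to nine of the nine balls are present; an absent one reads None.
- trough: Blue trough fixed on the bench. Origin: centre of its underside; x along it to its closed end. Level floor 6 mm over the bench from x = -125 mm (open end) to +75 mm; there a 40 degree ramp rises 29 mm over 34 mm to an end wall at x = +109 mm, 80 mm high. Sides 56 mm apart, upright to 32 mm over the bench, then flaring out 20 degrees, to 48 mm high for x < 0, 79 mm for x > 0.
- scoop: Loose steel scoop, 160 g. Origin: on the underside, 35 mm behind the lip; x to the open front lip, z up. Flat floor plate 2 mm thick, 48 mm wide, from x = -32 mm (heel) to +35 mm (lip). Side walls 28 mm high from x = -13 to +25 mm, spreading from 36 mm apart at the back wall (36 mm high) to 45 mm at the front; holds about three to five balls. Orange handle behind it: see scoop_grip.
- scoop_grip (a point): Point in the scoop's handle; scoop frame (-54, 0, 87) mm, same axes. The handle is a flat bar 14 mm thick (along y), 24 mm wide, 100 mm long; it starts at scoop (-25, 0, 18) mm and rises leaning 22.5 degrees back (to -x) from the scoop's z; the point is 25 mm below its top end. Grip it across the 14 mm, fingers pointing down along the handle.
- scoop_lip (a point): Middle of the scoop's front lip, at its underside; scoop frame (35, 0, 0) mm.
- mat: Green mat fixed on the bench, 180 mm (x) by 140 mm (y), 3 mm thick: the scoop's place. Origin: centre of its underside. Trough and mat may be on either side of the mill.
- jar_rim (a point): Centre of the open mouth of the round steel jar that is fixed on the mill; z up. Jar outside diameter 112 mm, inside 102 mm, rim 124 mm above the bench; straight walls.
- jar_floor (a point): Centre of the jar's inner floor, 62 mm below the rim.
- lid: Loose round steel lid, 350 g: a plug 88 mm across and 6 mm high below, a disc 114 mm across and 8 mm thick on it, and a yellow round handle 26 mm across and 36 mm high on top. Origin: centre of the plug's underside; z up. Seated, the disc rests on the jar's rim, so that the origin is 6 mm below the rim.
- lid_grip (a point): Point on the axis of the lid's handle, 22 mm above the disc and 14 mm below the handle's top; the handle can be gripped in any direction.
- knob_press (a joint): How far the red knob is pressed down, m: 0 up (sprung), 0.006 fully down. About 2 N starts it, about 6.5 N holds it fully down.
- knob_turn (a joint): Turn of the red knob, rad, clockwise seen from above: starts within 0 to 0.1; 1.2 is the end stop at the green mark. Light friction (0.04 N m) keeps it where it is left. Only a turn made while it is pressed starts the mill.
- knob_grip (a point): Grip point on the axis of the red knob, which stands upright on the mill's top, 23 mm above the knob's round flange. Its x axis (either way) lies along the knob's grip bar, 44 mm long, 14 mm thick, whose top is 9 mm above the point; the flange is 44 mm across.
- bomb: Steel pressure vessel, 80 mm across, 190 mm high: a bystander. Origin under its centre.
- beaker: Glass beaker, 70 mm across, 90 mm high: a bystander. Origin under its centre.
- reagent: Amber jar, 56 mm across, 140 mm high: a bystander. Origin under its centre.
Things that resemble listed ones, but are neither listed nor needed, are in the scene too. Leave any turquoise look-alike of the lid alone. Of the things shaped like the mat, the green one is meant.

How it is judged (in metres and radians):
On the way, in this order (a step that is already met when the one before it is completed fails the run):
1. every ball that is present lies in the jar (horizontal distance between each of ball0, ball1, ball2, ball3, ball4, ball5, ball6, ball7, ball8 and jar_floor below 0.046 m and z of ball0 in the frame of jar_floor between 0 and 0.06 m and z of ball1 in the frame of jar_floor between 0 and 0.06 m and z of ball2 in the frame of jar_floor between 0 and 0.06 m and z of ball3 in the frame of jar_floor between 0 and 0.06 m and z of ball4 in the frame of jar_floor between 0 and 0.06 m and z of ball5 in the frame of jar_floor between 0 and 0.06 m and z of ball6 in the frame of jar_floor between 0 and 0.06 m and z of ball7 in the frame of jar_floor between 0 and 0.06 m and z of ball8 in the frame of jar_floor between 0 and 0.06 m), for 0.2 s.
2. the lid sits flat on the jar (horizontal distance between lid and jar_rim below 0.012 m and z of lid in the frame of jar_rim between -0.012 and -0.003 m and angle between lid's own z axis and vertical below 0.06 rad), for 0.2 s.
3. the knob is pressed down before it is turned (value of joint knob_press above 0.004 m and value of joint knob_turn below 0.4 rad), for 0.1 s.
4. the knob, still pressed, is turned to its stop (value of joint knob_press above 0.004 m and value of joint knob_turn above 1.05 rad), for 0.1 s.
At the end, for the whole second after the job is handed in: Every ball is in the jar below the rim; the lid is within 12 mm of the jar's axis, down on the rim and level (0.06 rad); the knob has sprung up and stands within 0.15 rad of its stop at the green mark; the scoop stands level on its mat (whole floor plate on it, give or take 5 mm), at rest (all of step 1 and all of step 2 and x of scoop in the frame of mat between -0.063 and 0.06 m and y of scoop in the frame of mat between -0.05 and 0.05 m and angle between scoop's own z axis and vertical below 0.08 rad and height (world z) of scoop below 0.008 m and linear speed of scoop below 0.02 m/s and value of joint knob_turn above 1.05 rad and value of joint knob_press below 0.0015 m); the robot touches nothing.
It fails at once if a ball is touched by the fingers (contact force between the fingers and ball0 above 0.5 N or contact force between the fingers and ball1 above 0.5 N or contact force between the fingers and ball2 above 0.5 N or contact force between the fingers and ball3 above 0.5 N or contact force between the fingers and ball4 above 0.5 N or contact force between the fingers and ball5 above 0.5 N or contact force between the fingers and ball6 above 0.5 N or contact force between the fingers and ball7 above 0.5 N or contact force between the fingers and ball8 above 0.5 N).
It fails at once if the steel pressure vessel, the beaker or the amber jar is shifted by more than 3 cm (distance of any of bomb, beaker, reagent from where it was at the start of the episode above 0.03 m).
Of ball0, ball1, ball2, ball3, ball4, ball5, ball6, ball7, ball8 only 6 to 9 are there at a start; the rules pass over those that are not, and their reading is None.
At some moment in a run one of scoop, lid may be knocked a few centimetres aside while the robot is not near it.
It also fails if it takes over 210 s, if anything falls off the work surface, if the arm or the gripper's body presses on something with over 40 N, if the wrist force passes 120 N, or if a joint passes its speed limit or range.

ROBOT

A 6-joint arm with a two-finger parallel gripper is mounted at the origin on the work surface. World frame = base frame: x ahead of the robot, y to its left, z up, the work surface at z = 0. Lengths are in mm, angles in rad, forces in N, time in s.
With the tool pointing down it reaches from about 325 to 875 mm from the base axis. Payload 4.4 kg.
Tool frame: the origin (TCP) lies on the centre line of the jaws, within the pads' length; the fingertips stand ahead of it and the grasp point (between the pads) lies 6 mm ahead of it (ctrl.tcp_to_tips is the z of the fingertips in the tool frame, in mm); z points along the fingers, y is the direction in which the jaws open and shut (so a half turn about z gives the same grasp; the last joint's range is limited). The gripper opens to 85 mm and grips with 20 to 120 N. Pads are 22 mm wide; open, the fingers measure 114 mm over their backs; the gripper's body (76 mm by 85 mm) begins 54 mm behind the grasp point. The pads swing forward as they close: fully open they stand 13 mm farther back than shut.
Start: joints at [0.995, 0.207, 1.542, -0, 1.393, -0.15], TCP at [237.513, 523.655, 256.282] pointing down, gripper open.
Joint ranges: [-2.73, 2.73], [-0.86, 2.22], [0.23, 2.46], [-1.11, 4.25], [0.08, 2.63], [-2.82, 2.82]. Speed limits (rad/s): [2.79, 2.79, 3.14, 3.14, 3.14, 3.14].

INTERFACE

Orientations are given as a 3x3 rotation matrix whose columns are the frame's x, y, z axes.
In Python, from plant import ctrl, sensors, optics gives the robot as it stands. Calls block until the motion is done:
- ctrl.move_ptp(position, orientation): joint-space move of the TCP to a pose.
- ctrl.move_l(position, rot=None, vel=150, threshold=None): straight line of the TCP; rot=None keeps the orientation; vel is the mean speed in mm/s. With threshold (N) it stops when the force on the tool has changed by that much, and returns True; else False.
- ctrl.set_joints(angles): joint-space move.
- ctrl.gripper_to(opening, force=None): finger opening in mm; force is the grip in N (None keeps the last); returns when the fingers have stopped.
- ctrl.hold(seconds).
- ctrl.solve_ik(position, orientation): joint angles nearest the present ones, or None.
- sensors.read_state(): the state.
- optics.grab_frame(name): name is "side" or "top"; returns (picture, depth): 480x640x3 uint8, red, green, blue; 480x640 float32, mm along the optical axis (not along the pixel's ray), 0 where there is no reading.
- optics.camera_params(name): a dict with "mtx" (3x3 intrinsics, pixels), "k1" (the pictures are not rectified: a ray, as slopes to the right and down, at radius r is drawn at 1 + k1 r^2 times it, then the intrinsics apply), "R" (3x3) and "t" (3): a world point X has camera coordinates R X + t. Camera axes: x right, y down, z forward; pixel columns grow to the right and rows downward; lengths in mm; the calibration is good to about 2 mm. A picture is of the moment at which its call begins. camera_params takes no time and is no camera call.
A pose or a line that the arm cannot do raises ctrl.MotionError and nothing moves.
- ctrl.finish_job(): hands the job in, once; it reports no verdict.
The state is a dict: "t": time; "q": joint angles; "qvel": joint speeds; "tau": joint torques, N m; "eef_pos": TCP position; "eef_rot": TCP orientation; "force": force on the tool from outside, world axes, zero at the start; "wrist_torque": the same for the moment, N m; "grip_width": finger opening in mm.
Only numpy, scipy, OpenCV 4.12 (cv2) and the standard library are available. Lean on these libraries where they do the work, as an engineer would, in place of code of your own. Each camera call takes 0.05 s, during which the arm holds its last target. There are 200 camera calls.

## Working session

There is one attempt and no reset: what is moved stays moved. The work goes in short steps, each a Python script; the robot and the scene stay as the last script left them, time stands still between calls to the robot, and variables do not carry over. Pictures are saved under pics/ and viewed, about 12 in all and at most 16, crops included, and the job is handed in when it is done.

```bash
ls; mkdir -p pics
cat > h.py <<'E'
import numpy as np, cv2
from plant import ctrl, sensors, optics
def grab(n):
    im,d=optics.grab_frame(n); return im,d
def save(im,f): cv2.imwrite('pics/'+f, im[:,:,::-1])
E
python3 - <<'E'
from h import *
for n in ('top','side'):
    im,d=grab(n); save(im,n+'0.png'); np.savez(n+'0.npz',im=im,d=d)
    p=optics.camera_params(n); print(n,{k:np.round(v,3).tolist() for k,v in p.items()}, 'C',np.round(-p['R'].T@p['t']))
print(sensors.read_state(), ctrl.tcp_to_tips)
E
```

```text
pics
top {'mtx': [[602.213, 0.0, 321.845], [0.0, 602.213, 251.08], [0.0, 0.0, 1.0]], 'k1': -0.14, 'R': [[-0.0, -1.0, -0.004], [-0.992, 0.001, -0.123], [0.123, 0.004, -0.992]], 't': [-28.591, 473.422, 1582.676]} C [ 275.  -34. 1629.]
side {'mtx': [[490.721, 0.0, 323.343], [0.0, 490.721, 242.352], [0.0, 0.0, 1.0]], 'k1': -0.057, 'R': [[0.938, -0.348, -0.013], [-0.238, -0.615, -0.752], [0.254, 0.708, -0.659]], 't': [-448.297, 184.855, 1088.534]} C [ 188. -813.  851.]
{'t': 0.1, 'q': array([ 9.94484203e-01,  2.07369104e-01,  1.54285005e+00, -2.85353557e-05,
        1.39348838e+00, -1.50518504e-01]), 'qvel': array([-0.00181748, -0.00161158, -0.00406823, -0.00097419, -0.00032025,
       -0.00035777]), 'tau': array([-6.42799587e-04, -3.84093583e+01, -2.92549878e+01, -2.15395485e-04,
        4.86493213e-03, -2.87060368e-05]), 'eef_pos': array([237.17128643, 523.09816633, 255.2038535 ]), 'eef_rot': array([[-9.10713148e-01,  4.13037877e-01, -1.12891835e-03],
       [ 4.13039318e-01,  9.10711438e-01, -1.78858099e-03],
       [ 2.89367157e-04, -2.09517189e-03, -9.99997763e-01]]), 'force': array([-0.23319264, -0.23979304, -0.32369096]), 'wrist_torque': array([ 0.03628072, -0.0007408 , -0.04780273]), 'grip_width': 85.44203253096512} 25.0
```

View pics/top0.png

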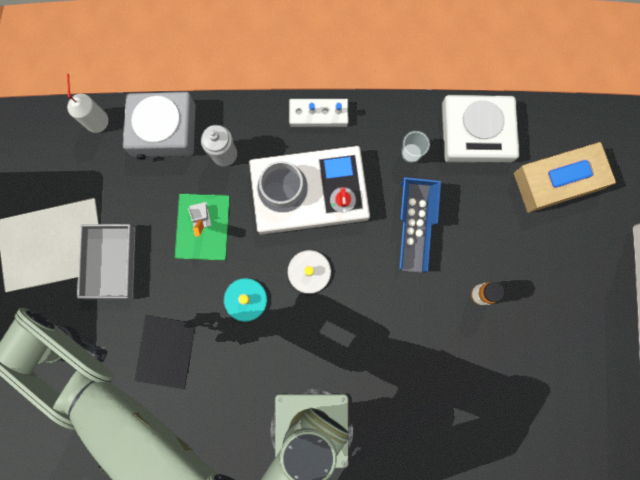

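View pics/side0.png

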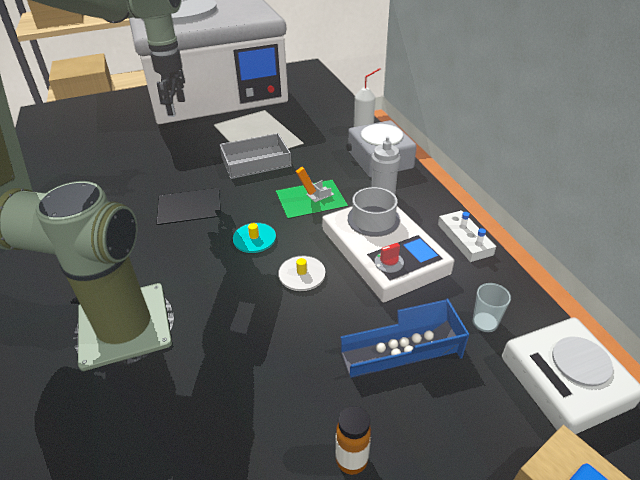

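The top view has these candidates:
- **Lid:** white disc (309,271) or turquoise disc (245,299). I take the white one.
- **Mat:** green (202,227), black (165,350) or white sheet (48,243). I take the green one.
- **Knob:** red (343,199), or the blue knobs on the rack at (311,106) and (338,106). I take the red one.
- **Jar:** on the mill at (281,185), or the beaker (415,147) and grey tray (107,262). I take the one on the mill.
- **Scoop:** orange handle (198,215), or the amber jar (488,293). I take the one on the green mat.
- **Trough:** blue (420,225).

Next I'll check these in a close crop.

```bash
cat >> h.py <<'E'
def cast(n,uv,z):
    "pixels -> world points on the plane at height z (mm)"
    p=optics.camera_params(n); uv=np.asarray(uv,float).reshape(-1,1,2)
    r=cv2.undistortPoints(uv,p['mtx'],np.array([p['k1'],0,0,0,0.]))[:,0]
    d=np.c_[r,np.ones(len(r))]@p['R']; C=-p['R'].T@p['t']
    return C+d*((np.asarray(z)-C[2])/d[:,2])[:,None]
def cloud(n,d):
    "world point of every pixel, from depth"
    p=optics.camera_params(n); v,u=np.mgrid[:480,:640]
    r=cv2.undistortPoints(np.stack([u,v],-1).reshape(-1,1,2).astype(float),p['mtx'],np.array([p['k1'],0,0,0,0.]))[:,0]
    X=np.c_[r,np.ones(len(r))]*d.reshape(-1,1)
    return ((X-p['t'])@p['R']).reshape(480,640,3)
E
python3 - <<'E'
from h import *
im=np.load('top0.npz')['im']
c=cv2.resize(im[145:320,170:450],None,fx=2.85,fy=2.85,interpolation=cv2.INTER_CUBIC); save(c,'crop0.png')
d=np.load('top0.npz')['d'];P=cloud('top',d);
for nm,(u,v) in dict(bench=(300,330),mat=(185,250),lid=(296,280),lidh=(309,271),jarfloor=(281,190),mill=(262,222),knob=(343,199),tfloor=(412,262),ball=(412,203)).items(): print(nm,P[v,u].round(1))
E
```

```text
bench [263.3  30.    4.1]
mat [479.9 346.8   2.8]
lid [397.5  41.1   7.9]
lidh [418.    5.   50.4]
jarfloor [632.1  79.4  66.9]
mill [547.  129.3  61.3]
knob [597.4 -83.3 114.3]
tfloor [ 445.9 -273.     9.6]
ball [ 606.2 -274.4   22. ]
```

View pics/crop0.png

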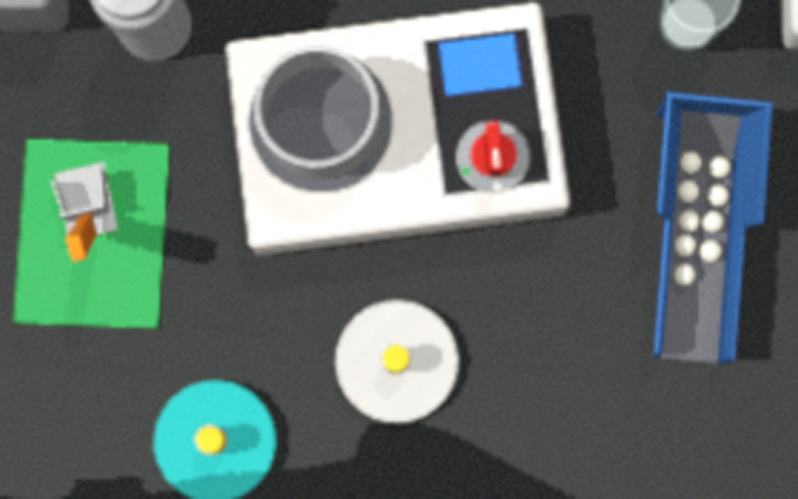

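The crop confirms the choices and shows nine balls. The white lid with the yellow handle is at crop (396,358), the red knob at (493,152) with its green mark at (465,170), and the trough's closed end points away from the robot. Next I'll measure.

Run:
```python
from h import *
def circ(xy):
    A=np.c_[2*xy,np.ones(len(xy))]; s=np.linalg.lstsq(A,(xy**2).sum(1),rcond=None)[0]; return s[:2].round(1),np.sqrt(s[2]+s[0]**2+s[1]**2).round(1)
Z={}
for n in('top','side'):
    f=np.load(n+'0.npz'); im,d=f['im'],f['d']; P=cloud(n,d); hsv=cv2.cvtColor(im,cv2.COLOR_RGB2HSV); H,S,V=cv2.split(hsv); x,y,z=P[...,0],P[...,1],P[...,2]
    ok=d>0
    m=ok&(z>118)&(z<130)&(np.hypot(x-620,y-75)<75); xy=P[m][:,:2]; print(n,'jar rim',m.sum(),circ(xy),np.median(z[m]))
    yel=(H>22)&(H<34)&(S>150)&(V>120)
    k,lab,st,cen=cv2.connectedComponentsWithStats(yel.astype(np.uint8))
    for i in range(1,k):
        if st[i,4]>20: q=lab==i; t=q&(z>40); print(' yellow',cen[i].round(1),st[i,4],cast(n,[cen[i]],50 if n=='top' else 32)[0].round(1), P[q].mean(0).round(1))
    red=((H<6)|(H>174))&(S>150)&(V>90); k,lab,st,cen=cv2.connectedComponentsWithStats(red.astype(np.uint8))
    for i in range(1,k):
        if st[i,4]>20: print(' red',cen[i].round(1),st[i,:5],P[lab==i].mean(0).round(1),P[lab==i][:,2].max())
    org=(H>=8)&(H<18)&(S>150)&(V>120)&ok&(np.hypot(x-530,y-320)<120)
    print(' orange',org.sum(),P[org].mean(0).round(1),P[org].min(0).round(1),P[org].max(0).round(1))
    # trough floor
    R=(x>390)&(x<680)&(y>-350)&(y<-210)&ok
    fl=R&(S<60)&(abs(z-6)<6)&(H>=0)
    blue=R&(H>100)&(H<125)&(S>120)
    print(' blue',blue.sum(),P[blue].min(0).round(1),P[blue].max(0).round(1))
    b=R&(S<50)&(V>150)&(z>10)&(z<40); k,lab,st,cen=cv2.connectedComponentsWithStats(b.astype(np.uint8))
    print(' balls',b.sum(),P[b].min(0).round(),P[b].max(0).round())
    gm=(H>50)&(H<80)&(S>100)&(V>60)&(abs(x-520)<150)&(abs(y-320)<150); r=cv2.minAreaRect(cast(n,np.argwhere(gm)[:,::-1],3)[:,:2].astype(np.float32)); print(' mat',r)
    if n=='top':
        wl=(S<40)&(V>150)&(np.hypot(x-415,y-5)<80); c,rad=cv2.minEnclosingCircle(cast(n,np.argwhere(wl)[:,::-1],14)[:,:2].astype(np.float32)); print(' lid',c,rad)
    Z[n]=im
a=cv2.resize(Z['top'][185:265,170:235],None,fx=6,fy=6,interpolation=cv2.INTER_CUBIC)
b=cv2.resize(Z['side'][155:220,285:350],None,fx=6,fy=6,interpolation=cv2.INTER_CUBIC)
c=np.zeros((480,790,3),np.uint8); c[:480,:390]=a; c[:390,400:790]=b; save(c,'scoop0.png')
a=cv2.resize(Z['top'][170:280,395:445],None,fx=5,fy=5,interpolation=cv2.INTER_CUBIC)
b=cv2.resize(Z['top'][175:225,315:365],None,fx=10,fy=10,interpolation=cv2.INTER_CUBIC)
c=np.zeros((550,760,3),np.uint8); c[:,:250]=a; c[:500,255:755]=b; save(c,'tk0.png')
```

```text
top jar rim 247 (array([639.2,  77.1]), np.float64(52.7)) 123.37308966393776
 yellow [308.6 270.5] 51 [419.4   6.1  50. ] [419.4   6.1  50. ]
 yellow [243.9 299. ] 59 [344.1 175.9  50. ] [344.2 176.   49.2]
 red [68.3 86.9] [67 74  5 24 45] [877.5 622.6 204.1] 223.75977989380948
 red [342.7 197.8] [336 188  15  18 168] [605.2 -83.3  92.4] 119.52028293434965
 orange 71 [533.3 293.2  79.7] [508.  285.7  26.8] [558.3 307.6 122.4]
 blue 1315 [ 420.2 -349.4   -9.6] [ 678.5 -235.    87.5]
 balls 346 [ 493. -311.   11.] [ 618. -259.   34.]
 mat ((546.3280639648438, 301.6869812011719), (143.9361114501953, 182.90306091308594), 87.89939880371094)
 lid (420.64532470703125, 6.879459857940674) 58.06559371948242
side jar rim 220 (array([643.9,  74.3]), np.float64(53.3)) 121.04816954436197
 yellow [252.9 230.2] 117 [348.2 178.4  32. ] [345.7 162.8  44.7]
 yellow [301. 266.] 140 [423.2   5.2  32. ] [418.1 -12.4  49.8]
 red [270.5  88.7] [268  86   6   7  34] [599.2 887.1  89.2] 100.46251646719293
 red [391.5 246.5] [381 243  19   8  54] [612.1 -86.7 110.4] 113.49541707412345
 red [391.5 260.3] [384 255  14   9  62] [ 602.3 -110.    91.2] 850.7559277255154
 orange 213 [534.9 290.6  68.4] [507.7 279.3  -6.2] [584.8 426.7 115.6]
 blue 4146 [ 421.8 -345.1   -4.5] [ 665.1 -210.2   81.2]
 balls 385 [ 496. -301.   10.] [ 621. -255.   28.]
 mat ((548.69775390625, 298.5669250488281), (142.41354370117188, 181.36500549316406), 87.71195983886719)
```

View pics/scoop0.png

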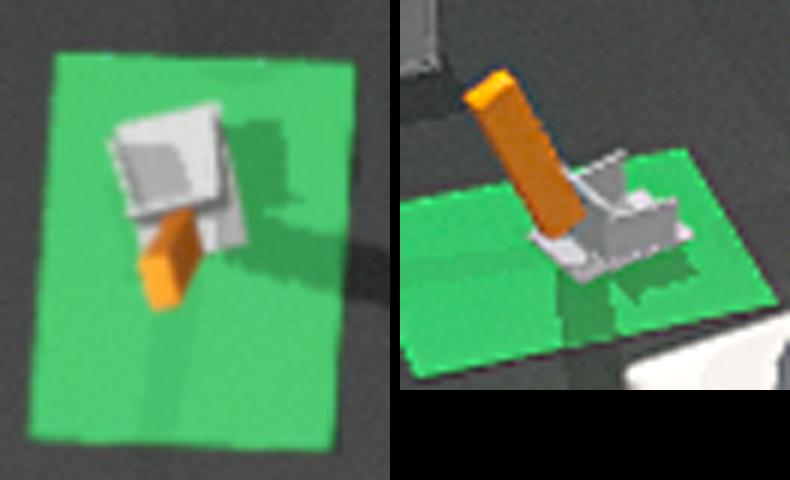

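View pics/tk0.png

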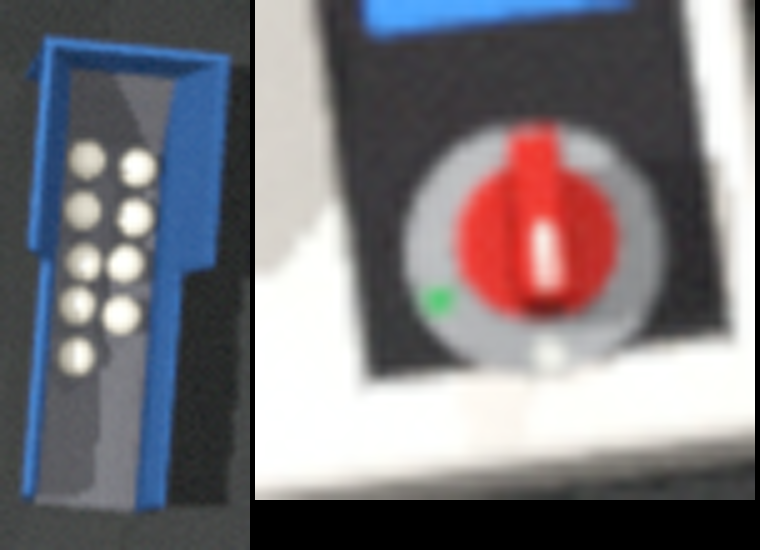

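The scoop crops show its lip midpoint near (168,115) and handle cap near (160,283) in the top half, and the cap near (490,90) in the side half. Its yaw is about +12°. In the trough crop the balls sit in two columns and the floor is clear from the open end (y≈500) up to y≈375. The knob's bar points along the view's vertical, with the white pointer at (545,255).

Run:
```python
from h import *
o=np.array([170,185.])
pick=lambda u,v:(o+np.array([u,v])/6)
cap=cast('top',[pick(160,283)],113)[0]; capS=cast('side',[np.array([285,155])+np.array([90,90])/6],113)[0]
L=cast('top',[pick(115,128),pick(220,103),pick(247,243)],5)
print('cap',cap.round(1),capS.round(1),'lip L,R,heelR',L.round(1))
lip=(L[0]+L[1])/2
for nm,v in(('capLip',lip-cap),('edge',L[1]-L[2]),):print(nm,np.degrees(np.arctan2(v[1],v[0])).round(1),np.hypot(*v[:2]).round(1))
v=L[1]-L[0]; print('lipedge',np.degrees(np.arctan2(v[0],-v[1])).round(1),np.hypot(*v[:2]).round(1))
f=np.load('top0.npz'); H,S,V=cv2.split(cv2.cvtColor(f['im'],cv2.COLOR_RGB2HSV))
bl=(H>100)&(H<125)&(S>110)
lo,ro=[],[]
for r in range(228,266):
    c=np.flatnonzero(bl[r,398:440])+398; g=np.flatnonzero(np.diff(c)>5)
    if len(g): lo.append((c[g[0]]+.5,r)); ro.append((c[g[0]+1]-.5,r))
A=cast('top',lo,48);B=cast('top',ro,6)
for q in(A,B):
    p=np.polyfit(q[:,0],q[:,1],1); print('edge',np.degrees(np.arctan(p[0])).round(2),'y at 450',np.polyval(p,450).round(1),'y at 530',np.polyval(p,530).round(1),len(q))
print('open end',cast('top',[[395+36/5,170+503/5],[395+135/5,170+508/5]],6).round(1))
print('end wall top corners',cast('top',[[395+45/5,170+38/5],[395+228/5,170+58/5]],80).round(1))
for n in('top','side'):
    f=np.load(n+'0.npz');im=f['im'];P=cloud(n,f['d']);h=cv2.cvtColor(im,cv2.COLOR_RGB2HSV)
    b=(h[...,1]<50)&(h[...,2]>165)&(P[...,0]>480)&(P[...,0]<630)&(P[...,1]>-315)&(P[...,1]<-250)&(P[...,2]<40)
    q=cast(n,np.argwhere(b)[:,::-1],16); print(n,'balls mean',q.mean(0).round(1),np.percentile(q,[2,98],axis=0).round(1).tolist())
```

```text
cap [512.1 291.9 113. ] [517.2 285.8 113. ] lip L,R,heelR [[601.3 338.3   5. ]
 [612.8 289.6   5. ]
 [547.4 275.4   5. ]]
capLip 13.1 97.5
edge 12.3 66.9
lipedge 13.3 50.0
edge -5.63 y at 450 -242.7 y at 530 -250.6 38
edge -5.49 y at 450 -302.0 y at 530 -309.7 38
open end [[ 422.8 -246.4    6. ]
 [ 420.  -300.4    6. ]]
end wall top corners [[ 662.6 -246.    80. ]
 [ 652.2 -343.3   80. ]]
top balls mean [ 560.1 -284.7   16. ] [[498.2, -308.3, 16.0], [615.9, -262.7, 16.0]]
side balls mean [ 554.6 -276.    16. ] [[499.7, -294.3, 16.0], [620.3, -260.9, 16.0]]
```

```bash
cat >> h.py <<'E'
D=np.pi/180
def scoop_R(yaw,up):
    "scoop orientation: yaw, and lip-up pitch, degrees"
    c,s=np.cos(yaw*D),np.sin(yaw*D); a,b=np.cos(up*D),np.sin(up*D)
    return np.array([[c,-s,0],[s,c,0],[0,0,1]])@np.array([[a,0,-b],[0,1,0],[b,0,a]])
s22,c22=np.sin(22.5*D),np.cos(22.5*D)
FLIP=1
GX=np.array([0.,0,0])   # grasp correction, scoop frame
def tool(pt,yaw,up,ref=(35,0,0),flip=None):
    "TCP pose that puts the scoop-frame point ref at the world point pt"
    f=FLIP if flip is None else flip
    R=scoop_R(yaw,up); T=np.array([[-c22*f,0,s22],[0,f,0],[-s22*f,0,-c22]])
    return np.asarray(pt,float)+R@(np.array([-54-6*s22,0,87+6*c22])+GX-np.array(ref)),R@T
JAR=np.array([641,76.]); TY=-5.55; TO=np.array([547,-286.3])   # trough origin
def th(): return np.array([np.cos(TY*D),np.sin(TY*D)])
E
python3 - <<'E'
from h import *
f=lambda *a,**k:None
print(sensors.read_state()['q'].round(2))
for fl in(1,-1):
    P=[('grasp',((575,305,3),12.9,0,(0,0,0))),('pre',((575,305,150),12.9,0,(0,0,0)))]
    for s in(-130,-60,75): P+=[('tr%d'%s,((*(TO+s*th()),7),TY,0))]
    P+=[('lift',((*(TO+80*th()),200),TY,25))]
    for y in(-50,-30,0,7,30,60,90):
      for up in(25,-30,-60,-75): P+=[('pour%d/%d'%(y,up),((*JAR,128),y,up))]
    for nm,a in P:
        q=ctrl.solve_ik(*tool(*a,flip=fl)); print(fl,nm,None if q is None else np.round(q,2).tolist())
E
```

```text
[ 0.99  0.21  1.54 -0.    1.39 -0.15]
1 grasp [0.4, 0.27, 1.89, -0.12, 0.59, -1.31]
1 pre [0.4, 0.06, 1.78, -0.08, 0.91, -1.36]
1 tr-130 None
1 tr-60 [-0.97, 0.06, 2.14, 0.45, 0.74, -2.74]
1 tr75 [-0.75, 0.28, 1.87, 0.37, 0.71, -2.47]
1 lift None
1 pour-50/25 [0.51, 0.35, 1.77, -0.96, 1.08, 0.32]
1 pour-50/-30 [-0.02, 0.36, 1.35, 0.1, 1.51, -0.73]
1 pour-50/-60 [-0.22, 0.69, 0.99, 0.41, 1.98, -0.86]
1 pour-50/-75 [-0.28, 0.9, 0.79, 0.58, 2.2, -0.82]
1 pour-30/25 [0.41, 0.14, 2.04, -1.1, 0.72, 0.14]
1 pour-30/-30 [-0.02, 0.37, 1.35, 0.06, 1.54, -1.07]
1 pour-30/-60 [-0.14, 0.8, 0.82, 0.27, 2.13, -1.12]
1 pour-30/-75 [-0.18, 1.06, 0.5, 0.42, 2.42, -1.03]
1 pour0/25 [-0.03, -0.11, 2.3, 0.19, 0.13, -1.78]
1 pour0/-30 [-0.02, 0.37, 1.35, -0.0, 1.56, -1.59]
1 pour0/-60 [-0.01, 0.88, 0.68, -0.01, 2.24, -1.59]
1 pour0/-75 None
1 pour7/25 [-0.17, -0.13, 2.31, 0.96, 0.26, -2.72]
1 pour7/-30 [-0.01, 0.37, 1.35, -0.02, 1.56, -1.71]
1 pour7/-60 [0.02, 0.88, 0.67, -0.08, 2.24, -1.7]
1 pour7/-75 None
1 pour30/25 None
1 pour30/-30 [-0.01, 0.37, 1.35, -0.07, 1.54, -2.1]
1 pour30/-60 [0.11, 0.85, 0.73
[... 1339 characters left out ...]
.56, 1.44]
-1 pour7/-60 [0.02, 0.88, 0.67, -0.08, 2.24, 1.44]
-1 pour7/-75 None
-1 pour30/25 [-0.5, 0.0, 2.19, 1.09, 0.79, -0.2]
-1 pour30/-30 [-0.01, 0.37, 1.35, -0.07, 1.54, 1.04]
-1 pour30/-60 [0.11, 0.85, 0.73, -0.29, 2.15, 1.07]
-1 pour30/-75 [0.15, 1.15, 0.33, -0.49, 2.48, 0.94]
-1 pour60/25 [-0.59, 0.31, 1.82, 0.89, 1.25, -0.47]
-1 pour60/-30 [-0.01, 0.36, 1.35, -0.11, 1.49, 0.53]
-1 pour60/-60 [0.22, 0.71, 0.96, -0.49, 1.91, 0.69]
-1 pour60/-75 [0.3, 0.92, 0.74, -0.69, 2.12, 0.65]
-1 pour90/25 [-0.51, 0.62, 1.36, 0.7, 1.64, -0.64]
-1 pour90/-30 [-0.01, 0.36, 1.36, -0.13, 1.42, 0.01]
-1 pour90/-60 [0.3, 0.52, 1.25, -0.62, 1.59, 0.36]
-1 pour90/-75 [0.41, 0.66, 1.18, -0.83, 1.71, 0.47]
```

```bash
sed -i 's/^FLIP=1/FLIP=-1/' h.py
python3 - <<'E'
from h import *
S=np.array([575,304,3.])
p,R=tool(S,12.9,0,(0,0,0)); z=R[:,2]
ctrl.gripper_to(60)
ctrl.move_ptp(p-90*z,R)
im,d=grab('top'); save(im,'a_top.png'); im2,d=grab('side'); 
c=np.zeros((300,600,3),np.uint8)
c=np.hstack([cv2.resize(im[170:270,150:250],None,fx=4,fy=4),cv2.resize(im2[130:230,270:370],None,fx=4,fy=4)]); save(c,'a.png')
s=sensors.read_state(); print(s['t'],s['eef_pos'],p-90*z,s['grip_width'])
E
```

```text
2.2917 [486.56864579 284.31566372 178.99573858] [486.5524994  283.74281815 178.69243512] 59.70278909284653
```

View pics/a.png

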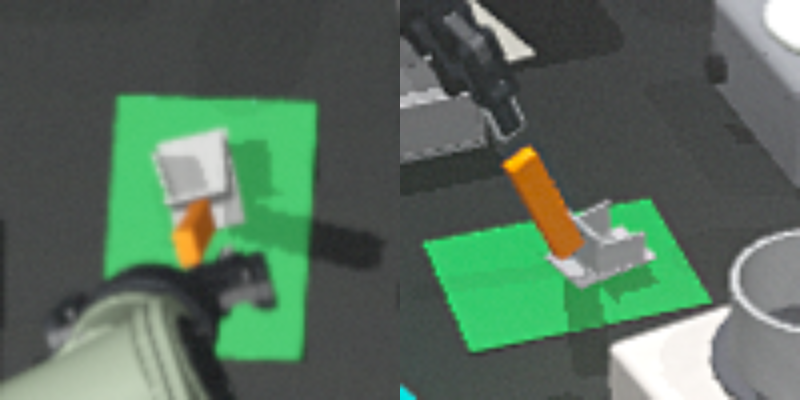

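The gripper is lined up over the handle cap, which is at (193,250) in the left half and (520,160) in the right half. I'll grasp.

Run:
```python
from h import *
S=np.array([575,304,3.])
p,R=tool(S,12.9,0,(0,0,0)); z=R[:,2]
print(ctrl.move_l(p-0*z,R,vel=80,threshold=6)); s=sensors.read_state(); print(s['eef_pos']-p,s['force'])
ctrl.gripper_to(5,force=70); s=sensors.read_state(); print(s['grip_width'],s['force'],s['wrist_torque'])
ctrl.move_l(p+[0,0,150],vel=120); s=sensors.read_state(); print(s['t'],s['grip_width'],s['force'],s['wrist_torque'])
im,d=grab('top'); im2,d2=grab('side'); np.savez('b.npz',t=im,s=im2,d=d,d2=d2)
c=np.hstack([cv2.resize(im[150:250,150:250],None,fx=4,fy=4),cv2.resize(im2[80:180,270:370],None,fx=4,fy=4)]); save(c,'b.png')
```

```text
False
[0.3093972  0.17534641 0.63774515] [-0.24655852  0.15881423 -0.23794475]
13.41272374136531 [-1.64870268  0.28520843  2.23860443] [-0.0386718   0.26415183 -0.01730492]
5.45 12.755727339744762 [-1.1659512  -0.28055905 -1.93997397] [-0.05591445  0.34143844 -0.01010274]
```

View pics/b.png

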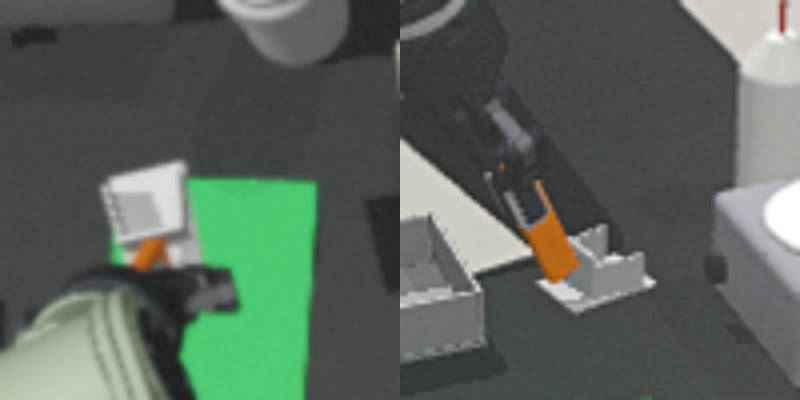

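The scoop is held and level: lip edge at (102,188) to (185,162) in the top half, floor plate horizontal in the side half. Now to the trough, with a sideways touch to find the trough's centre.

```bash
cat >> h.py <<'E'
TR=dict(n=0.0)  # lateral correction
def tl(s,z,up=0,n=0,ref=(35,0,0)):
    "tool pose with the lip at trough coordinates (s,n), height z"
    h=th(); l=np.array([-h[1],h[0]]); return tool((*(TO+s*h+n*l),z),TY,up,ref)
def lipnow(ref=(35,0,0)):
    st=sensors.read_state(); R=st['eef_rot']; f=FLIP
    T=np.array([[-c22*f,0,s22],[0,f,0],[-s22*f,0,-c22]]); Rs=R@T.T
    p=st['eef_pos']+Rs@(np.array(ref)-np.array([-54-6*s22,0,87+6*c22])-GX)
    h=th(); l=np.array([-h[1],h[0]]); return np.r_[(p[:2]-TO)@h,(p[:2]-TO)@l,p[2]],p
E
python3 - <<'E'
from h import *
print('lip seen (z=155)',cast('top',[[186,193.8]],155)[0].round(1))
ctrl.move_ptp(*tl(-68,170))
ctrl.move_l(tl(-68,60)[0],vel=150)
print(ctrl.move_l(tl(-68,16)[0],vel=60,threshold=4),lipnow()[0].round(1))
r=[]
for sg in(1,-1):
    t=ctrl.move_l(tl(-68,16,n=9*sg)[0],vel=15,threshold=3); r.append(lipnow()[0]); print(t,r[-1].round(2),sensors.read_state()['force'].round(1))
    ctrl.move_l(tl(-68,16)[0],vel=30)
print('n centre',(r[0][1]+r[1][1])/2)
im,_=grab('top'); im2,_=grab('side'); c=np.hstack([cv2.resize(im[170:290,380:460],None,fx=4,fy=4),cv2.resize(im2[280:400,330:480],None,fx=3,fy=4)]); save(c,'c.png')
print(sensors.read_state()['t'],sensors.read_state()['grip_width'])
E
```

```text
lip seen (z=155) [603.4 313.  155. ]
False [-67.8  -0.3  16.2]
True [-68.06   6.32  16.09] [ 0.3 -2.4 -0.9]
True [-69.45  -0.62  14.34] [-0.2  0.6 -1.4]
n centre 2.848558879434239
10.9917 12.795486499950757
```

View pics/c.png

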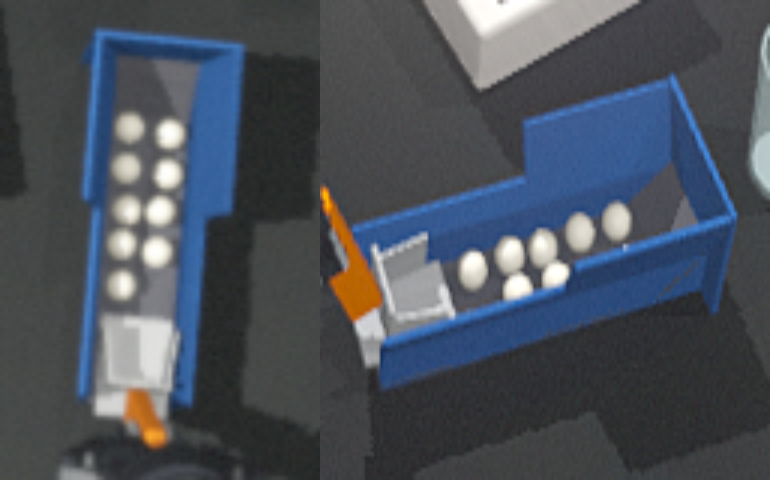

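The scoop is inside the trough mouth, lip at (103–180,320) in the left half, with all the balls ahead of it. The second side touch looks like a false trigger, so I'll repeat it.

Run:
```python
from h import *
ctrl.hold(0.3); print(lipnow()[0].round(2))
r=[]
for sg in(-1,1):
    ctrl.move_l(tl(-68,16,n=2)[0],vel=20); ctrl.hold(0.4)
    a=ctrl.move_l(tl(-68,16,n=2+9*sg)[0],vel=8,threshold=3); r.append(lipnow()[0]); print(a,r[-1].round(2),sensors.read_state()['force'].round(1))
n=(r[0][1]+r[1][1])/2; print('n',n, sensors.read_state()['t'])
ctrl.move_l(tl(-68,16,n=n)[0],vel=20); ctrl.hold(.3)
print(ctrl.move_l(tl(-68,2,n=n)[0],vel=8,threshold=3),lipnow()[0].round(2),lipnow((-32,0,0))[0].round(2),sensors.read_state()['force'].round(1))
```

```text
[-68.51   0.57  15.49]
True [-69.44  -0.48  14.42] [-0.3  0.2 -1.3]
True [-68.88   6.38  15.2 ] [-0.1 -1.7 -0.6]
n 2.9494656963932266 14.0167
True [-68.89   3.92   6.16] [-135.89    3.78    6.77] [-1.2  0.4  3.4]
```

```bash
python3 - <<'E'
from h import *
h=th(); T=TO+2.95*np.array([-h[1],h[0]]); print(T)
import re; s=open('h.py').read(); s=s.replace('TO=np.array([547,-286.3])',f'TO=np.array([{T[0]:.2f},{T[1]:.2f}])'); open('h.py','w').write(s)
E
python3 - <<'E'
from h import *
ctrl.move_l(tl(-68,6.8)[0],vel=20); ctrl.hold(.2)
for s in(30,60,80):
    a=ctrl.move_l(tl(s,6.8)[0],vel=50,threshold=12); st=sensors.read_state(); print(s,a,lipnow()[0].round(1),st['force'].round(1),st['t'])
    if a:break
ctrl.hold(.3)
im,_=grab('top'); im2,_=grab('side'); c=np.hstack([cv2.resize(im[170:290,380:460],None,fx=4,fy=4),cv2.resize(im2[280:400,330:480],None,fx=3,fy=4)]); save(c,'d.png')
print(sensors.read_state()['force'],lipnow()[0])
E
```

```text
[ 547.28530737 -283.36382907]
30 False [28.6  1.5  6.1] [-5.4  2.4  9.4] 18.3167
60 False [58.5  1.6  6.2] [-6.1  3.4  9.9] 19.0667
80 True [61.3  1.7  6.2] [1.1 0.5 1.4] 19.2917
[ 2.22898341 -0.85265302  1.00308299] [60.68876005  1.65578539  6.20904867]
```

View pics/d.png

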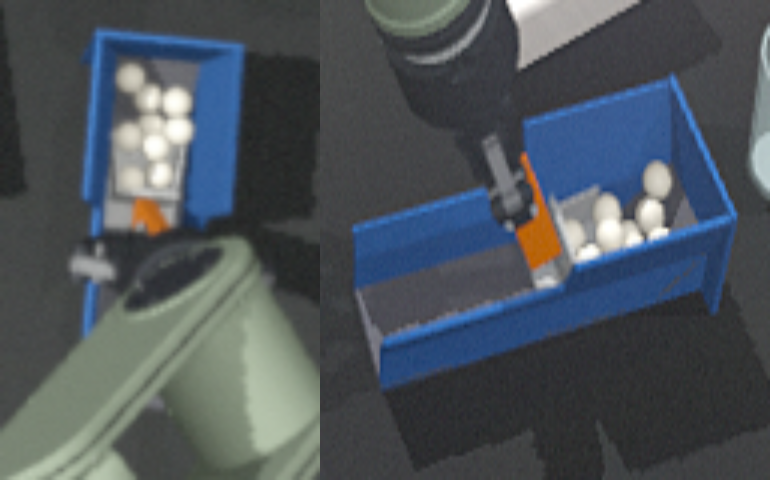

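The push loaded several balls: four or five sit in or at the scoop around (115–190,120–190), and the rest lie on the ramp at (130,75) and (150–178,98). I'll finish the push, tilt back and lift.

```bash
cat >> h.py <<'E'
HEEL=(-32,0,0)
def pics(f,tb=(170,290,380,460),sb=(280,400,330,480)):
    im,_=grab('top'); im2,_=grab('side')
    c=np.hstack([cv2.resize(im[tb[0]:tb[1],tb[2]:tb[3]],(320,480)),cv2.resize(im2[sb[0]:sb[1],sb[2]:sb[3]],(450,480))]); save(c,f)
def rep(): st=sensors.read_state(); print('t',round(st['t'],1),'F',st['force'].round(1),'lip',lipnow()[0].round(1),'w',round(st['grip_width'],1))
def scoop_up(end=75,adv=5):
    ctrl.move_l(tl(end,7.2)[0],vel=40,threshold=25); rep()
    s=lipnow()[0][0]-67
    for i,up in enumerate((8,16,24)): ctrl.move_l(*tl(s+adv*(i+1)/3,9.5+i,up,ref=HEEL),vel=40)
    rep(); ctrl.hold(.3)
    p,R=tl(s-10,110,26,ref=HEEL); ctrl.move_l(p,R,vel=100); ctrl.hold(.2); rep()
E
python3 - <<'E'
from h import *
scoop_up(); pics('e.png',(150,270,380,460),(220,380,300,450))
E
```

```text
t 20.2 F [-4.1  1.5  8. ] lip [72.8  1.8  6.1] w 12.9
t 21.7 F [-0.1 -1.  -2.2] lip [73.1 -1.  39.7] w 13.2
t 23.3 F [-1.3  0.1 -2.9] lip [ 55.8   0.4 138.5] w 13.1
```

View pics/e.png

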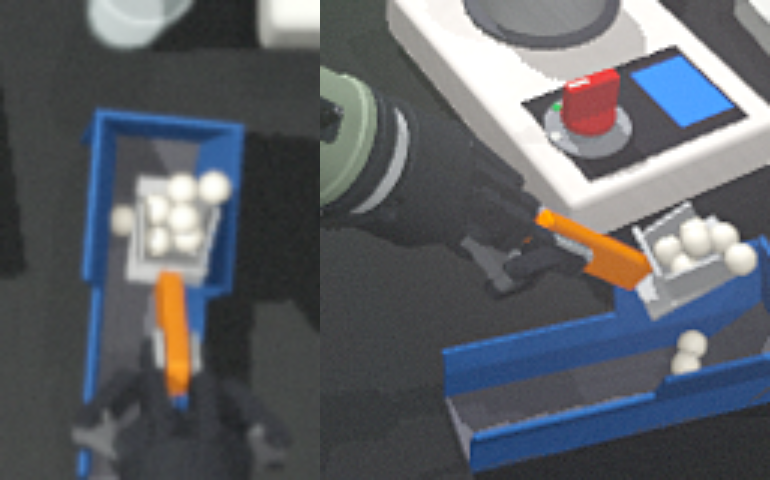

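The scoop holds seven balls, overfull: one rests on the bare lip at (215,187), and two remain in the trough. I'll lower it inside the trough walls and level it briefly so the loose lip balls drop back before I carry it.

Run:
```python
from h import *
p,R=tl(56,68,26); ctrl.move_l(p,R,vel=80)
for up in(12,2):
    p,R=tl(56,66,up); ctrl.move_l(p,R,vel=40)
ctrl.hold(.3); p,R=tl(56,68,26); ctrl.move_l(p,R,vel=60); ctrl.hold(.3)
p,R=tl(50,140,26); ctrl.move_l(p,R,vel=100); rep(); pics('f.png',(150,270,380,460),(220,380,300,450))
```

```text
t 28.7 F [-0.7 -1.  -2.7] lip [ 49.6   0.5 139.2] w 13.4
```

View pics/f.png

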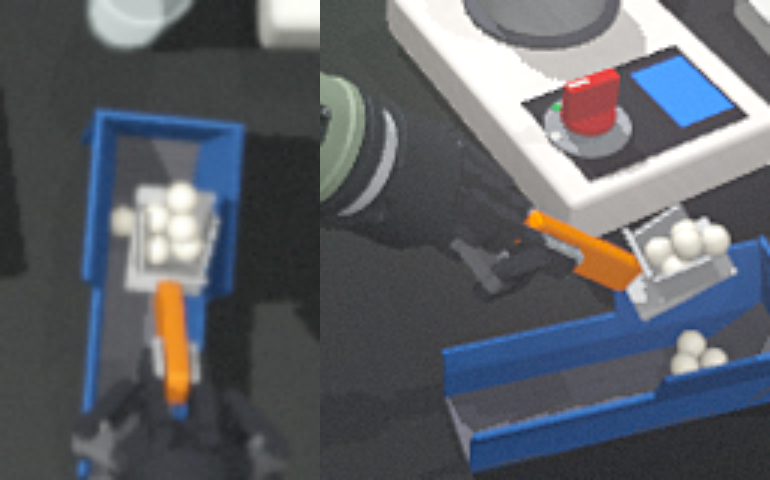

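Six balls remain in the scoop, seated between its walls, and three lie in the trough. I'll carry these to the jar and pour.

```bash
cat >> h.py <<'E'
PY=60.
def pj(back,z,up): 
    h=np.array([np.cos(PY*D),np.sin(PY*D)]); return tool((*(JAR-back*h),z),PY,up)
def pour():
    ctrl.move_l(*tl(30,185,28),vel=90)
    ctrl.move_l(*pj(22,185,28),vel=100); ctrl.hold(.2)
    ctrl.move_l(*pj(22,140,26),vel=60); rep()
    for up,z,b in((10,136,22),(-5,132,22),(-20,128,22),(-35,124,22),(-50,120,22),(-62,118,24)): ctrl.move_l(*pj(b,z,up),vel=60)
    ctrl.hold(.5); rep()
E
python3 - <<'E'
from h import *
for a in(tl(30,185,28),pj(22,185,28),pj(22,140,26),pj(24,118,-62)): print(ctrl.solve_ik(*a) is not None)
pour(); pics('g.png',(150,230,240,440),(160,310,300,450))
im,_=grab('top'); save(cv2.resize(im[150:280,250:450],(800,520)),'g.png')
E
```

```text
True
True
True
True
t 33.2 F [-0.3  0.2 -1.9] lip [ 49.6 346.6 140. ] w 12.9
t 37.7 F [ 1.6  0.4 -2.1] lip [ 48.6 344.7 118.3] w 13.2
```

View pics/g.png

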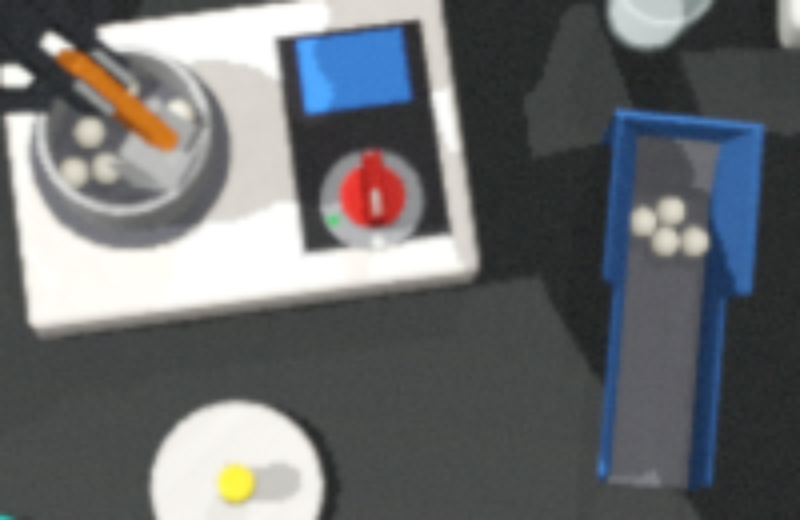

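Five balls went into the jar (four visible at (75–180,110–170), one hidden behind the scoop). Four remain in the trough at (640–710,210–240). Second trip.

Run:
```python
from h import *
ctrl.move_l(*pj(26,150,-20),vel=100); ctrl.move_l(*pj(26,185,0),vel=100)
ctrl.move_l(*tl(-35,180),vel=160)
ctrl.move_l(tl(-35,60)[0],vel=130); ctrl.move_l(tl(-35,16)[0],vel=50); ctrl.hold(.2)
print(ctrl.move_l(tl(-35,7.2)[0],vel=15,threshold=8)); rep()
ctrl.move_l(tl(40,7.0)[0],vel=50); rep()
scoop_up(77,22)
im,_=grab('top'); im2,_=grab('side'); save(np.hstack([cv2.resize(im[150:270,380:460],(320,480)),cv2.resize(im2[220:380,300:450],(450,480))]),'i.png')
```

```text
False
t 44.5 F [ 1.2 -0.2 -1.7] lip [-35.   -0.    7.2] w 13.2
t 46.2 F [-0.   0.7 -2.1] lip [39.5  0.2  6.7] w 13.5
t 47.1 F [-5.1  0.2  5.6] lip [74.4 -0.   7. ] w 12.9
t 48.5 F [-5.1  1.  -2.6] lip [90.6 -0.5 38.4] w 13.5
t 50.1 F [-0.2  0.1 -2.5] lip [ 57.4   0.4 138.5] w 13.5
```

View pics/i.png

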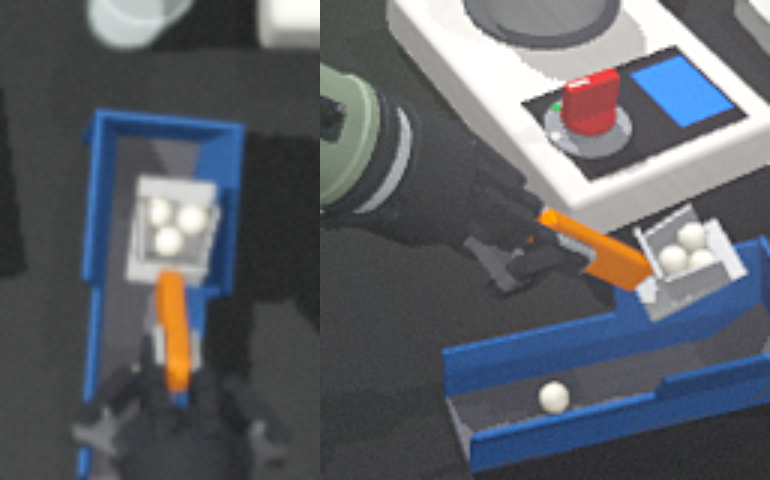

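Three balls are in the scoop. One has rolled back toward the open end, at side-half (553,397). I'll check whether it is still moving.

```bash
cat >> h.py <<'E'
def trballs(n='side'):
    "white blobs inside the trough channel -> (s,n) list"
    im,d=grab(n); P=cloud(n,d); H,S,V=cv2.split(cv2.cvtColor(im,cv2.COLOR_RGB2HSV)); h=th(); l=np.array([-h[1],h[0]])
    q=P[...,:2]-TO; s=q@h; w=q@l
    m=((S<60)&(V>150)&(s>-160)&(s<110)&(abs(w)<32)&(P[...,2]>8)&(P[...,2]<34)).astype(np.uint8)
    k,lab,st,c=cv2.connectedComponentsWithStats(m)
    out=[]
    for i in range(1,k):
        if st[i,4]>15:
            g=cast(n,[c[i]],16)[0,:2]-TO; out.append((round(g@h,1),round(g@l,1),int(st[i,4])))
    return out
E
python3 - <<'E'
from h import *
print(trballs()); ctrl.hold(.3); print(trballs(),sensors.read_state()['t'])
E
```

```text
[(np.float64(-52.3), np.float64(0.4), 70)]
[(np.float64(-52.5), np.float64(0.5), 71)] 50.625
```

Run:
```python
from h import *
pour(); print(trballs('top'))
ctrl.move_l(*pj(26,150,-20),vel=100); ctrl.move_l(*pj(26,185,0),vel=100)
ctrl.move_l(*tl(-84,180),vel=160); print(trballs())
ctrl.move_l(tl(-84,60)[0],vel=130); ctrl.move_l(tl(-84,16)[0],vel=50); ctrl.hold(.2)
print(ctrl.move_l(tl(-84,7.2)[0],vel=15,threshold=8)); rep()
ctrl.move_l(tl(40,7.0)[0],vel=50); rep()
# drive on slowly, tracking the ramp with a small tilt so the ball cannot shoot back past the scoop
ctrl.move_l(tl(74,7.0)[0],vel=30,threshold=25); rep(); ctrl.hold(.4)
print(trballs('top'),trballs('side'))
im,_=grab('top'); im2,_=grab('side'); save(np.hstack([cv2.resize(im[150:270,380:460],(320,480)),cv2.resize(im2[280:400,330:480],(450,480))]),'j.png')
np.save('j_jar.npy',im[150:230,250:320])
```

```text
t 55.0 F [-4.7 -2.2  4.1] lip [ 49.  347.1 140.7] w 13.1
t 59.6 F [ 1.4  0.5 -0.7] lip [ 48.6 344.7 118.3] w 13.3
[(np.float64(-55.9), np.float64(0.6), 35)]
[(np.float64(-52.3), np.float64(0.4), 70)]
True
t 66.3 F [-1.4  0.9  3.2] lip [-83.9  -0.    7.9] w 13.3
t 69.0 F [-4.3 -0.1  7.4] lip [40.3 -0.6  7.9] w 13.4
t 70.2 F [-4.   1.2  6.4] lip [74.4 -0.6  7.9] w 13.3
[(np.float64(66.6), np.float64(3.1), 66), (np.float64(43.1), np.float64(-3.4), 42), (np.float64(14.8), np.float64(14.1), 20)] [(np.float64(77.1), np.float64(3.9), 47), (np.float64(48.7), np.float64(6.4), 29), (np.float64(13.8), np.float64(-6.8), 18)]
```

View pics/j.png

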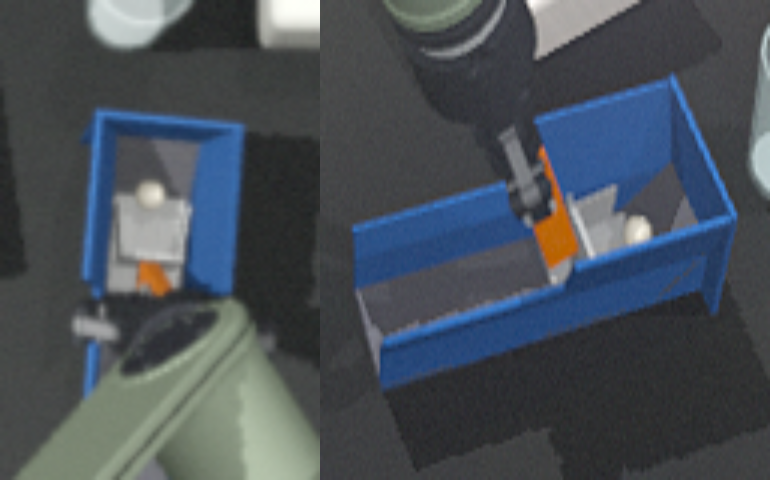

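The last ball sits at the lip, at (150,193) in the left half and (637,228) in the right half. The underside brushed the jar rim when I lowered it for the second pour, so I'll start pours higher. Now I'll follow the ramp with the lip to take this ball.

```bash
sed -i 's/pj(22,140,26),vel=60/pj(22,152,24),vel=60/; s/(10,136,22),(-5,132,22)/(10,146,22),(-5,138,22)/' h.py
python3 - <<'E'
from h import *
for s,z,up in((80,14,4),(88,21,9),(96,28.5,14),(99,33,18)): 
    ctrl.move_l(*tl(s,z,up),vel=40,threshold=25)
rep(); ctrl.hold(.4)
ctrl.move_l(*tl(94,42,25),vel=40); ctrl.hold(.3)
ctrl.move_l(*tl(56,140,26),vel=100); rep(); print(trballs())
im,_=grab('top'); im2,_=grab('side'); save(np.hstack([cv2.resize(im[150:270,380:460],(266,400)),cv2.resize(im2[220:380,300:450],(374,400)),cv2.resize(np.load('j_jar.npy'),(158,181))[[*range(181)]+[0]*219]]),'k.png')
E
```

```text
t 72.1 F [ 0.3  0.2 -1.4] lip [99.   0.  32.8] w 13.1
t 74.4 F [-0.3 -0.  -1.7] lip [ 55.8   0.4 139.2] w 12.8
[]
```

View pics/k.png

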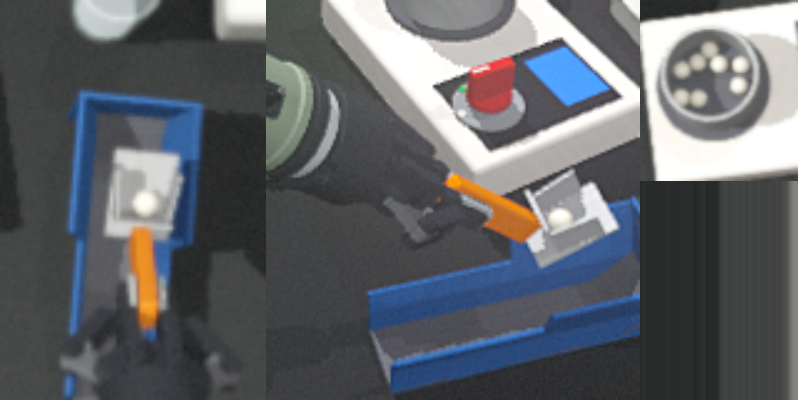

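The last ball is in the scoop, at (145,203), the trough is empty, and the jar inset shows eight balls. I'll pour it and return the scoop to the mat.

Run:
```python
from h import *
print('bomb~',cast('top',[[215,133]],190)[0].round())
pour()
ctrl.move_l(*pj(26,155,-20),vel=100); ctrl.move_l(*pj(26,210,0),vel=100)
M=np.array([546,300.]); O=(0,0,0)
ctrl.move_l(*tool((*M,190),10,0,O),vel=140)
ctrl.move_l(tool((*M,25),10,0,O)[0],vel=110); ctrl.hold(.3); rep()
print(ctrl.move_l(tool((*M,1),10,0,O)[0],vel=12,threshold=4)); rep(); print(lipnow(O)[1].round(1))
ctrl.gripper_to(60); ctrl.hold(.2)
p,R=tool((*M,4),10,0,O); ctrl.move_l(p-100*R[:,2],vel=100)
s=sensors.read_state(); print(s['t'],s['force'].round(1))
ctrl.move_ptp([430,180,330],np.array([[1,0,0],[0,-1,0],[0,0,-1.]]))
im,d=grab('top'); im2,d2=grab('side'); np.savez('l.npz',t=im,s=im2,d=d,d2=d2)
r=lambda a:cv2.resize(a,(260,280),interpolation=cv2.INTER_CUBIC)
save(np.vstack([np.hstack([r(im[150:220,250:315]),r(im[185:265,170:240]),r(im2[230:290,360:420])]),np.hstack([r(im2[155:220,285:350]),r(im[240:310,275:340]),r(im[170:280,390:470])])]),'l.png')
```

```text
bomb~ [750. 237. 190.]
t 78.7 F [-0.  -0.6 -1.3] lip [ 49.3 347.2 151.8] w 13.1
t 83.0 F [-0.   0.  -1.3] lip [ 48.6 344.7 118.3] w 13.1
t 89.3 F [-0.1 -0.4 -1.9] lip [-23.8 590.   25.4] w 13.2
True
t 90.8 F [-1.1 -0.4  3. ] lip [-24.  589.9   5. ] w 12.9
[546. 300.   5.]
92.6167 [-0.5 -0.6 -0.3]
```

View pics/l.png

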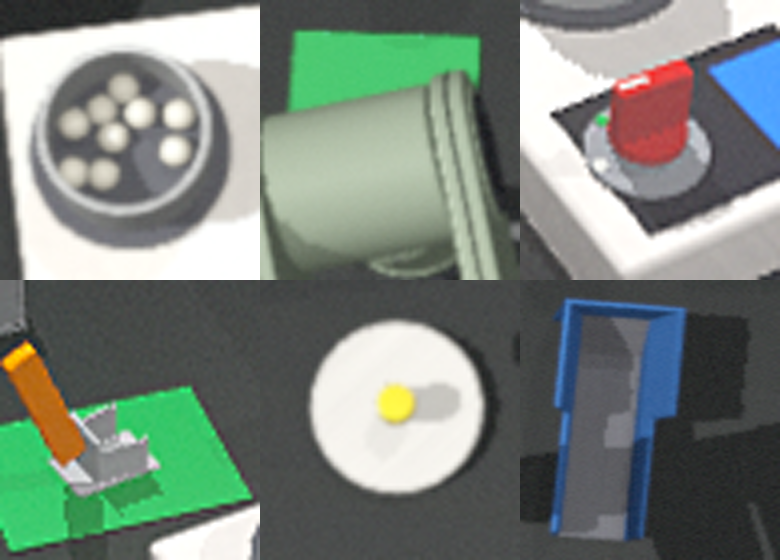

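All nine balls are in the jar (top-left panel), the trough is empty (bottom-right), and the scoop stands flat with its whole plate on the mat (bottom-left). The lid hasn't moved. That was my last picture, so I continue with numeric checks: locating the lid and knob.

Run:
```python
from h import *
f=np.load('l.npz'); 
def rays(n,uv):
    a=cast(n,[uv],0)[0]; b=cast(n,[uv],200)[0]; return a,(b-a)/200
def tri(uv1,uv2):
    (a,u),(b,v)=rays('top',uv1),rays('side',uv2)
    s=np.linalg.lstsq(np.c_[u,-v],b-a,rcond=None)[0]; return ((a+u*s[0]+b+v*s[1])/2).round(1),np.linalg.norm(a+u*s[0]-b-v*s[1]).round(1)
print('knob top',tri((343.5,196.8),(390.5,247.1)))
M={}
for n,im,d in(('top',f['t'],f['d']),('side',f['s'],f['d2'])):
    H,S,V=cv2.split(cv2.cvtColor(im,cv2.COLOR_RGB2HSV)); P=cloud(n,d)
    red=((H<6)|(H>174))&(S>150)&(V>90)&(np.hypot(P[...,0]-605,P[...,1]+85)<60)
    z=P[...,2][red]; print(n,'red z pct',np.percentile(z,[50,80,90,95]).round(1),red.sum())
    if n=='top':
        up=red&(P[...,2]>np.percentile(z,50)); pts=np.argwhere(red)[:,::-1].astype(float)
        print('red bbox',pts.min(0),pts.max(0)); q=cast(n,np.argwhere(red&(V>215))[:,::-1],97)[:,:2]; c=q.mean(0); w=np.linalg.svd(q-c)[2][0]; print('bright bar',c.round(1),np.degrees(np.arctan(w[1]/w[0])).round(1),len(q))
    g=(H>28)&(H<0)
    yel=(H>22)&(H<34)&(S>150)&(V>120)&(np.hypot(P[...,0]-420,P[...,1]-5)<60); c=np.argwhere(yel)[:,::-1].mean(0); M[n]=c; print(n,'yellow',c.round(1),cast(n,[c],50 if n=='top' else 34)[0].round(1))
    wh=(S<60)&(V>150)&(P[...,2]<30)&(np.hypot(P[...,0]-420,P[...,1]-5)<85)
    cn=max(cv2.findContours((wh|yel).astype(np.uint8),cv2.RETR_EXTERNAL,cv2.CHAIN_APPROX_NONE)[0],key=len)[:,0]
    c,r=cv2.minEnclosingCircle(cast(n,cn,14)[:,:2].astype(np.float32)); print(n,'disc',np.round(c,1),round(r,1))
```

```text
knob top (array([607.1, -85.7, 108.7]), np.float64(5.6))
top red z pct [ 83.9 110.4 113.5 116. ] 167
red bbox [336. 188.] [350. 205.]
bright bar [608.1 -76.3] -22.8 85
top yellow [308.6 270.5] [419.4   6.1  50. ]
top disc [420.6   6.9] 58.1
side red z pct [ 80.8 110.8 111.7 112.1] 114
side yellow [300.9 266. ] [422.6   3.2  34. ]
side disc [422.4   2.1] 60.2
```

Run:
```python
from h import *
def rd(a): c,s=np.cos(a),np.sin(a); return np.array([[c,s,0],[s,-c,0],[0,0,-1.]])
L=np.array([421.3,4.6]); R=rd(0); R2=rd(np.pi/2)
for a in(R2,rd(-np.pi/2)): 
    if ctrl.solve_ik([*L,42],a) is not None: R2=a;break
st=lambda:(lambda s:print(round(s['t'],1),s['eef_pos'].round(1),'F',s['force'].round(1),'w',round(s['grip_width'],1)))(sensors.read_state())
ctrl.gripper_to(70)
ctrl.move_ptp([*L,130],R2)
print(ctrl.move_l([*L,43],R2,vel=80,threshold=8)); ctrl.gripper_to(20,force=25); st(); ctrl.gripper_to(55)
ctrl.move_l([*L,100],vel=120); ctrl.move_ptp([*L,100],R); print(ctrl.move_l([*L,43],vel=80,threshold=8))
ctrl.gripper_to(20,force=60); st()
ctrl.move_l([*L,240],vel=120); st()
ctrl.move_l([*JAR,230],vel=140); ctrl.move_l([*JAR,170],vel=60); ctrl.hold(.3); st()
print(ctrl.move_l([*JAR,156],vel=12,threshold=5)); st()
```

```text
False
97.2 [422.4   4.4  43.6] F [ 1.2 -0.2  1.6] w 25.0
False
100.8 [422.    4.7  43.8] F [-1.9  1.2  4.8] w 24.1
102.6 [420.8   4.7 239.2] F [-0.7 -0.1 -3.5] w 24.5
105.9 [641.2  76.  170.4] F [ 0.   0.2 -3.4] w 24.5
True
106.6 [640.9  76.  161.9] F [-0.1 -0.7  4.9] w 24.6
```

Contact came at a lid height of 118.1 mm against the expected 118, so the lid is seated. I'll release it and check with depth, then touch down on the knob to find its height.

Run:
```python
from h import *
def rd(a): c,s=np.cos(a),np.sin(a); return np.array([[c,s,0],[s,-c,0],[0,0,-1.]])
st=lambda:(lambda s:print(round(s['t'],1),s['eef_pos'].round(1),'F',s['force'].round(1),'w',round(s['grip_width'],1)))(sensors.read_state())
ctrl.gripper_to(60); ctrl.move_l([*JAR,240],vel=120)
ctrl.move_ptp([480,-150,320],rd(0))
im,d=grab('top'); im2,d2=grab('side'); np.savez('m.npz',t=im,s=im2,d=d,d2=d2)
for n,im,d in(('top',im,d),('side',im2,d2)):
    P=cloud(n,d); H,S,V=cv2.split(cv2.cvtColor(im,cv2.COLOR_RGB2HSV)); r=np.hypot(P[...,0]-641,P[...,1]-76)
    m=(r<48)&(S<60)&(V>110)&(P[...,2]>115)&(P[...,2]<150); q=P[m]; c=np.linalg.lstsq(np.c_[q[:,:2]-JAR,np.ones(len(q))],q[:,2],rcond=None)[0]
    print(n,'disc plane slopes/z',c.round(3),len(q))
    yel=(H>22)&(H<34)&(S>150)&(V>120)&(r<60); u=np.argwhere(yel)[:,::-1].mean(0); print('yellow',cast(n,[u],168 if n=='top' else 152)[0].round(1))
# knob: candidate poses over the whole turn
K=np.array([607,-86.])
s0=sensors.read_state()['q']
for a in(-1.3,-1.2,0,.1,np.pi-1.3,np.pi,np.pi+.1): print(round(a,2),[None if (q:=ctrl.solve_ik([*K,110],rd(a))) is None else np.round(q[5],2)])
st()
```

```text
top disc plane slopes/z [-5.00000e-03  7.00000e-03  1.31066e+02] 974
yellow [634.1  75.2 168. ]
side disc plane slopes/z [-6.00000e-03  4.00000e-03  1.30544e+02] 308
yellow [643.5  68.6 152. ]
-1.3 [np.float64(2.59)]
-1.2 [np.float64(2.49)]
0 [np.float64(1.29)]
0.1 [np.float64(1.19)]
1.84 [np.float64(-0.55)]
3.14 [np.float64(-1.85)]
3.24 [np.float64(-1.95)]
109.1 [ 480.5 -149.1  319.3] F [ 0.1  0.  -0.2] w 59.8
```

The lid is level (slopes ≤0.007 rad) and its disc top is at 131 mm, against 132 expected. Now the knob: grip and centre first.

```bash
cat >> h.py <<'E'
def rd(a): c,s=np.cos(a),np.sin(a); return np.array([[c,s,0],[s,-c,0],[0,0,-1.]])
def st(): s=sensors.read_state(); print(round(s['t'],1),s['eef_pos'].round(2),'F',s['force'].round(1),'M',s['wrist_torque'].round(2),'w',round(s['grip_width'],1)); return s
E
python3 - <<'E'
from h import *
f=np.load('m.npz'); P=cloud('top',f['d']); im=f['t']; H,S,V=cv2.split(cv2.cvtColor(im,cv2.COLOR_RGB2HSV))
g=(S<50)&(V>90)&(V<190)&(np.hypot(P[...,0]-604,P[...,1]+85)<30); print('flange z',np.median(P[g][:,2]).round(1),g.sum(),P[g][:,:2].mean(0).round(1), 'mill',np.median(P[205:225,262:330,2]).round(1))
K=np.array([607,-86.]); a=.05
ctrl.gripper_to(45); ctrl.move_ptp([*K,190],rd(a)); ctrl.move_l([*K,150],vel=80); ctrl.hold(.3); st()
print(ctrl.move_l([*K,115],vel=30,threshold=3)); st()
ctrl.gripper_to(8,force=20); ctrl.hold(.3); st()
E
```

```text
flange z 65.2 108 [594.8 -91.6] mill 59.6
111.1 [607.36 -86.08 150.56] F [0.9 0.6 0.2] M [ 0.01 -0.01  0.04] w 45.0
False
112.4 [607.22 -86.05 115.31] F [-0.1  0.3  0.2] M [-0.02 -0.02  0.05] w 44.9
113.1 [607.13 -85.12 115.08] F [0.1 5.8 2.3] M [ 0.9  -0.08  0.11] w 13.3
```

Run:
```python
from h import *
a=.05; K=np.array([607,-84.5])
ctrl.gripper_to(40); ctrl.move_l([*K,115],vel=30); ctrl.hold(.3)
print(ctrl.move_l([*K,107],vel=12,threshold=3)); z=st()['eef_pos'][2]
for i in range(2):
    ctrl.gripper_to(8,force=20); ctrl.hold(.3); s=st()
    if abs(s['force'][1])<2: break
    ctrl.gripper_to(40); K[1]+=s['force'][1]/4; ctrl.move_l([*K,z],vel=20); ctrl.hold(.2)
print(K)
```

```text
False
114.8 [607.04 -84.52 107.02] F [ 1.6 -0.2  0.3] M [ 0.03 -0.01  0.02] w 40.4
115.5 [607.09 -84.67 107.19] F [-0.7 -0.8  0.9] M [-0.12  0.07  0.09] w 13.4
[607.  -84.5]
```

Run:
```python
from h import *
a=.05; K=np.array([607,-84.5]); z0=sensors.read_state()['eef_pos'][2]
ctrl.gripper_to(8,force=60); ctrl.hold(.2); st()
for dz in(2,4,5,6,7,8):
    ctrl.move_l([*K,z0-dz],vel=12); s=st()
    if s['force'][2]>14: break
print(s['eef_pos'][2]-z0)
```

```text
115.9 [607.09 -84.65 107.09] F [ 0.  -1.8  0.6] M [-0.24  0.11  0.02] w 13.2
116.2 [607.1  -84.63 105.32] F [ 0.1 -1.3  1.8] M [-0.24  0.12  0.02] w 12.9
116.5 [607.14 -84.63 103.41] F [-1.5 -1.4  4.3] M [-0.34  0.24  0.02] w 12.7
116.8 [607.12 -84.61 102.37] F [-1.2 -1.2  5.5] M [-0.36  0.27 -0.01] w 13.3
117.0 [607.1  -84.63 101.42] F [-1.6 -2.5  5.4] M [-0.35  0.22  0.07] w 12.9
117.3 [607.16 -84.62 101.2 ] F [-3.9 -1.1  8.7] M [-0.29  0.54  0.05] w 13.3
117.5 [607.2  -84.66 101.15] F [-5.6 -1.7 12.5] M [-0.19  0.86  0.04] w 13.1
-6.038606560990459
```

Fully pressed: 5.9 mm of travel, then a hard stop. Now I'll turn it.

Run:
```python
from h import *
K=np.array([607,-84.5]); z=107.09-7.6
for a in(-.15,-.35,-.55,-.75,-.95,-1.05,-1.12,-1.18,-1.24,-1.3):
    ctrl.move_l([*K,z],rd(a),vel=20)
    s=st(); R=s['eef_rot']; print('  a',np.arctan2(R[1,0],R[0,0]).round(3))
    F=s['force'];
    if abs(F[0])>10 or abs(F[1])>10: K+=np.clip(F[:2]/8,-1.5,1.5)
    if abs(s['wrist_torque'][2])>.6: break
```

```text
117.9 [607.2  -84.18 101.17] F [-4.5  0.5 12. ] M [-0.01  0.75  0.01] w 13.4
  a -0.15
118.2 [607.3  -83.7  101.15] F [-3.6 -0.3 11.8] M [ 0.16  0.68 -0.1 ] w 13.2
  a -0.35
118.6 [607.53 -83.3  101.16] F [-3.   3.2 12.2] M [ 0.33  0.62 -0.07] w 13.1
  a -0.55
118.9 [607.82 -82.92 101.17] F [-2.5  2.7 10.8] M [ 0.48  0.43 -0.08] w 13.2
  a -0.75
119.3 [608.14 -82.61 101.17] F [-0.   5.3 10.3] M [ 0.66  0.23 -0.04] w 13.0
  a -0.95
119.5 [608.37 -82.46 101.19] F [-1.   3.6  9.7] M [ 0.66  0.18 -0.07] w 13.2
  a -1.05
119.8 [608.47 -82.42 101.2 ] F [-0.1  4.3 10.3] M [0.67 0.13 0.78] w 13.0
  a -1.117
```

Run:
```python
from h import *
s=st(); p=s['eef_pos']; z=107.09-7.6
ctrl.move_l([p[0],p[1],z],rd(-1.14),vel=20); ctrl.hold(.3); st()
ctrl.move_l([p[0],p[1],107.2],vel=20); ctrl.hold(.2); st()
ctrl.gripper_to(40); ctrl.hold(.2); st()
ctrl.move_l([p[0],p[1],190],vel=80); ctrl.move_ptp([450,-150,330],rd(0)); st()
# numeric checks
for n in('top','side'):
    im,d=grab(n); P=cloud(n,d); H,S,V=cv2.split(cv2.cvtColor(im,cv2.COLOR_RGB2HSV)); np.savez('n_%s.npz'%n,im=im,d=d); r=np.hypot(P[...,0]-641,P[...,1]-76)
    m=(r<48)&(S<60)&(V>110)&(P[...,2]>115)&(P[...,2]<150); q=P[m]; c=np.linalg.lstsq(np.c_[q[:,:2]-JAR,np.ones(len(q))],q[:,2],rcond=None)[0]; print(n,'lid plane',c.round(3))
    org=(H>=8)&(H<18)&(S>150)&(V>120)&(abs(P[...,0]-500)<70)&(abs(P[...,1]-290)<60); print(n,'orange',org.sum(),P[org].mean(0).round(1),P[org].max(0).round(1))
    red=((H<6)|(H>174))&(S>150)&(V>90)&(np.hypot(P[...,0]-605,P[...,1]+85)<60); hi=red&(P[...,2]>95); q=cast(n,np.argwhere(hi)[:,::-1],108)[:,:2]; w=np.linalg.svd(q-q.mean(0))[2][0]; print(n,'knob bar angle',np.arctan(w[1]/w[0]).round(2),'z top',np.percentile(P[red][:,2],[80,90,95]).round(1))
    np.random.seed(0)
    old=np.load(n+'0.npz')['im'].astype(int); df=abs(im.astype(int)-old).max(2)>60
    k,lab,sts,cen=cv2.connectedComponentsWithStats(cv2.morphologyEx(df.astype(np.uint8),cv2.MORPH_OPEN,np.ones((3,3))))
    print('changed blobs',[(cen[i].round().astype(int).tolist(),int(sts[i,4])) for i in range(1,k) if sts[i,4]>40])
```

```text
119.8 [608.47 -82.42 101.2 ] F [-0.1  4.3 10.3] M [0.67 0.13 0.78] w 13.0
120.3 [608.68 -82.2  101.18] F [-4.3 -0.9 12.8] M [-0.07  0.75  1.07] w 13.3
121.1 [608.56 -82.24 106.99] F [ 1.8 -0.7  1.6] M [-0.06 -0.17  1.09] w 12.9
121.6 [608.38 -82.41 107.12] F [-0.4 -0.6 -0.5] M [-0.04  0.03 -0.  ] w 39.9
124.1 [ 450.03 -149.83  329.41] F [ 0.3 -0.2 -0.1] M [-0.02  0.03 -0.03] w 39.9
top lid plane [-7.00000e-03 -5.00000e-03  1.31052e+02]
top orange 75 [502.3 288.9  79.4] [524.4 300.7 119.5]
top knob bar angle -0.99 z top [109.8 112.4 114.3]
changed blobs [([280, 182], 1208), ([388, 220], 1887), ([422, 203], 41), ([198, 208], 202), ([363, 211], 95), ([427, 226], 90), ([201, 233], 334), ([311, 350], 12726), ([41, 355], 2910), ([31, 397], 686), ([114, 437], 5168), ([305, 421], 625), ([339, 426], 64), ([297, 452], 696), ([180, 449], 218), ([340, 457], 51), ([197, 464], 314), ([217, 475], 228), ([339, 474], 127)]
side lid plane [ 1.00000e-03 -4.00000e-03  1.30496e+02]
side orange 219 [504.  285.6  68.8] [530.2 294.2 114.7]
side knob bar angle -0.96 z top [111.  111.6 111.9]
changed blobs [([83, 48], 4715), ([175, 2], 55), ([194, 7], 500), ([282, 4], 829), ([297, 39], 7081), ([258, 59], 688), ([169, 78], 1345), ([5, 130], 869), ([356, 128], 125), ([334, 130], 123), ([113, 172], 292), ([314, 188], 1074), ([97, 179], 95), ([373, 198], 737), ([20, 214], 1348), ([340, 214], 104), ([239, 241], 146), ([63, 256], 654), ([301, 273], 1314), ([162, 328], 270), ([428, 335], 64), ([416, 337], 71), ([406, 344], 118), ([394, 347], 119), ([381, 347], 70)]
```

```bash
python3 -c "
from h import *
ctrl.finish_job(); print(sensors.read_state()['t'])"
```

```text
the job is handed in; nothing more can be done
the job is handed in; nothing more can be done
```

I moved all nine balls into the jar with the scoop in three trips, put the lid on, started the mill with the red knob, and handed the job in at about 124 s. The scoop is back on the green mat. The hand-in gives no verdict, so the results below are my own last checks.

**What the last checks showed**
- **Balls:** the last picture viewed showed nine in the jar and an empty trough.
- **Lid:** it is level to about 0.01 rad. It made contact at 118.1 mm against the expected 118 mm, and its disc top reads 131 mm against 132.
- **Knob:** it pressed down 5.9 mm to its hard stop. With it held down, I turned it about 1.2 rad clockwise until the torque jumped at the end stop. It then sprang back up.
- **Scoop:** in the last picture it stood flat on the mat, and the final depth check put its handle where expected.
- **Bystanders:** the pressure vessel, beaker and amber jar show no change in the overhead view.

**What went wrong or disagreed**
- **Overfull first load:** the first scoop held seven balls, so I tipped some back into the trough before carrying it.
- **Loose ball:** one ball rolled back in the trough and needed the third trip.
- **Rim contact:** the scoop lightly brushed the jar rim before the second pour, so I started the third pour higher.
- **Cameras:** the two views disagreed by 3 to 5 mm, so I averaged them and centred by touch.
- **Knob angle:** the cameras read the final bar angle as -0.96 to -0.99 rad, while the gripper read -1.12 to -1.14. I trusted the gripper and the torque at the stop.

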